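# Set a microscope camera's adapter sleeve a quarter turn off its stop

### The job

Set the camera, sleeve up, fully down into the nest on the fixture board that fits its square body, and there screw its knurled adapter sleeve down (clockwise from above) until it bottoms out. Then back the sleeve off a quarter turn and keep hold of it between the fingers: finish still gripping it, motionless, ready for a colleague to nip up the lock screw. Leave everything else on the bench where it is.

Things in the scene. Friction and masses are not known exactly. Their poses are not given: they have to be found in the camera images.
- camera: Loose camera, standing sensor up: a dark metal block 50 x 50 mm and 50 mm tall, about 0.4 kg with its sleeve. Origin: centre of its underside, z up, x and y square to its flat sides. Fits its nest any of four ways round, with play under 3 degrees each way; free on the bench it would turn with the sleeve. A short black index line lies on its top face, at its own +x side.
- sleeve: Adapter sleeve screwed on the camera's top: a bright knurled ring 42 mm across, 24 mm tall, with a smooth tube 30 mm across and 14 mm tall above it, one piece. Origin: on the axis at its underside, the camera's top face when screwed home. A black line on the ring's shoulder marks its own +x and meets the camera's line when bottomed. Keep fingertips above the camera's top face, which is wider.
- sleeve_turn (a joint): Angle of the sleeve on its right-hand thread, rad: 0 bottomed out on a hard stop, growing as it is unscrewed (counter-clockwise from above). Starts 2.2 to 3.6 rad off the stop. Rises 1.5 mm per turn, turning friction about 0.05 N m, stays where it is left. Captive: does not come off (far end at 8 rad).
- sleeve_grip (a point): Point on the sleeve's axis at the middle of the knurled ring, 12 mm above the sleeve's underside.
- square_nest_floor (a point): Centre of the floor of the square nest: an aluminium block 80 x 80 mm, 20 mm tall, with a square pocket 52.4 mm wide, 14 mm deep, with a 3 mm lead-in chamfer. z up; x and y square to the pocket's walls. It is bolted on the board (12 mm thick): pocket floor 18 mm and block top 32 mm above the bench.
- board: The fixed fixture board, 130 x 300 x 12 mm (long side along its y), origin at the centre of its underside. It carries three nest blocks in a row along y, 90 mm apart, in any order: the square one, one with a round pocket and one with a narrow slot pocket.
- round_nest: The nest block with the round pocket (31 mm wide), origin at the centre of its underside; not for the camera, the objective stands in it.
- slot_nest: The nest block with the narrow slot pocket (24 x 64 mm), empty, origin at the centre of its underside; not for the camera.
- objective: Bystander: a steel microscope objective, 28 mm across and 45 mm tall, standing in the round nest (its top 63 mm above the bench). Origin: centre of its underside.
- eyepiece: Bystander: a black eyepiece, 42 mm across, 56 mm tall, standing on the bench. Origin: centre of its underside.
- slide_box: Bystander: a flat closed slide box, 100 x 85 x 34 mm. Origin: centre of its underside.
- joystick: Bystander: a stage joystick with a 85 x 62 mm pale base and a black knob, 58 mm tall. Origin: centre of its underside.
- cleaner: Bystander: a small amber bottle, 34 mm across, 75 mm tall. Origin: centre of its underside.
- driver: Bystander: a 150 mm black-handled screwdriver lying on the bench along its own x, handle to -x, origin near its middle on the bench.
- dust_cap: Bystander: a black disc-shaped dust cap, 33 mm across, 9 mm tall. Origin: centre of its underside.
- keypad: Bystander: a small black keypad, 58 x 36 x 13 mm. Origin: centre of its underside.
Mind the look-alikes: they are no part of the job. Leave any purple look-alike of the camera alone.

How it is judged (in metres and radians):
On the way, in this order (a step that is already met when the one before it is completed fails the run):
1. the camera stands fully down in the square nest, the sleeve not yet screwed home (horizontal distance between camera and square_nest_floor below 0.004 m and z of camera in the frame of square_nest_floor below 0.003 m and angle between camera's own z axis and vertical below 0.06 rad and value of joint sleeve_turn above 0.5 rad), for 0.2 s.
2. in the nest, the sleeve is screwed down to its stop (value of joint sleeve_turn below 0.08 rad and horizontal distance between camera and square_nest_floor below 0.005 m and z of camera in the frame of square_nest_floor below 0.005 m), for 0.1 s.
At the end, for the whole second after the job is handed in: Camera upright in the square nest (4 mm of its centre, 3 mm of its floor, 3.4 degrees); sleeve at rest, 90 +-15 degrees off its stop after reaching it; the fingers grip it: over 3 N, grasp point within 15 mm of its axis and at most 33 mm above the middle of the knurled ring (value of joint sleeve_turn between 1.31 and 1.83 rad and horizontal distance between camera and square_nest_floor below 0.004 m and z of camera in the frame of square_nest_floor below 0.003 m and angle between camera's own z axis and vertical below 0.06 rad and contact force between the fingers and sleeve above 3 N and horizontal distance between the grasp point and sleeve_grip below 0.015 m and z of the grasp point in the frame of sleeve_grip below 0.033 m and angular speed of sleeve below 0.1 rad/s); the arm keeps its last pose, push and grip.
It fails at once if a bystander is moved more than 25 mm (distance of any of objective, eyepiece, slide_box, joystick, cleaner, driver, dust_cap, keypad from where it was at the start of the episode above 0.025 m).
It also fails if it takes over 64 s, if anything falls off the work surface, if the arm or the gripper's body presses on something with over 40 N, if the wrist force passes 120 N, or if a joint passes its speed limit or range.

### The arm

A 6-joint arm with a two-finger parallel gripper is mounted at the origin on the work surface. World frame = base frame: x ahead of the robot, y to its left, z up, the work surface at z = 0. Lengths are in mm, angles in rad, forces in N, time in s.
With the tool pointing down it reaches from about 300 to 775 mm from the base axis. Payload 14.6 kg.
Tool frame: the origin (TCP) lies on the front face of the gripper's body, between the roots of the fingers; the fingertips stand 97 mm ahead of it and the grasp point (between the pads) lies 78 mm ahead of it; z points along the fingers, y is the line along which they close (so a half turn about z gives the same grasp; the last joint's range is limited). The gripper opens to 94 mm and grips with 3 to 60 N. Pads are 16 mm wide; open, the fingers measure 119 mm over their backs; the gripper's body (75 mm by 177 mm) begins 78 mm behind the grasp point.
Start: joints at [-1.358, 0.3, 1.521, -0, 1.321, -0.067], TCP at [151.883, -528.603, 302.646] pointing down, gripper open.
Joint ranges: [-3.03, 3.03], [-0.79, 2.21], [0.23, 2.52], [-1.04, 4.18], [0, 3.07], [-2.55, 2.55]. Speed limits (rad/s): [2.22, 2.22, 2.57, 3.14, 3.14, 3.14].

### API

Orientations are given as [roll, pitch, yaw] about the fixed x, y, z axes, in that order (R = Rz(yaw) Ry(pitch) Rx(roll)).
In Python, from cell import * gives the robot as it stands.
- The arm moves only by the tool carry_out, never from a script. Its arguments are lists of equal length, an entry for each row: "slide": the shift along the world's x, y, z scaled (see below), a list of three; "dr": the turn, a rotation vector about the world's x, y, z scaled (see below), a list of three; "gripper": the opening in per cent of the stroke, from 0 (shut) to 100 (fully open). A call has 1 to 10 rows; each row is the pose to reach, as a shift and turn from the pose commanded when the call began, turning the shorter way round; what a row does not reach only later rows make up. The controller multiplies each number of a shift by 0.25 m and each number of a turn by 360 degrees. A row lasts 1/12 s, in which the tool goes at most 41.7 mm and 7.16 degrees, less where a joint would pass 70% of its speed; a pose out of reach is approached as far as the arm can. A call with a number of a shift or a turn outside -1 to 1 is refused whole. A call with a gripper value outside its range is refused whole. The fingers move at their own pace and stop on an object; "newtons" is the grip in N (left out, the last holds). Time passes only in rows, so rows that repeat a pose let the fingers close. It gives the time, the measured TCP pose, the force, the opening and the grip force at its end, in the units of the state.
- read_state(): the state, without advancing time (a new reading comes with each control period).
- camera(name): name is "scene" or "top" or "wrist"; returns the picture (400x640x3 uint8, red, green, blue); there is no depth.
- camera_model(name): a dict with "vfov" (degrees; the focal length in pixels is half the picture's height over the tangent of half this angle, whatever the lens; pixels are square), "cx", "cy" (the principal point, pixels), "R" (3x3) and "t" (3): a world point X has camera coordinates R X + t. Camera axes: x right, y down, z forward; pixel columns grow to the right and rows downward; lengths in mm; the calibration is good to about 2 mm. A picture is of the moment at which its call begins: read the wrist's pose just before it. camera_model takes no time and is no camera call; for the wrist camera it gives the pose at the moment of the call.
- sign_off(): hands the job in; it is judged then, once.
The state is a dict: "clock": time; "joints": joint angles; "qd": joint speeds; "effort": joint torques, N m; "eef_pos": TCP position; "eef_rot": TCP orientation; "wrist_force": force on the tool from outside, world axes, zero at the start; "moment": the same for the moment, N m; "finger_gap": finger opening in mm; "finger_force": force on a finger pad.
Only numpy, scipy, OpenCV 4.12 (cv2) and the standard library are available. Lean on these libraries where they do the work, as an engineer would, in place of code of your own. Each camera call takes 0.05 s, during which the arm holds its last target. There are 200 camera calls.

## Working session

There is one attempt and no reset: what is moved stays moved. The work goes in short steps, Python scripts to look and compute and a tool call to move; the robot and the scene stay as the last step left them, time stands still between calls to the robot, and variables do not carry over. Pictures are saved under pics/ and viewed, at most 12 in all, crops included, and the job is handed in when it is done.

Besides the shell and the picture viewer there is one more tool, called after "Emit:" in YAML: its name, and indented under it one key for each argument. carry_out: Moves the arm, as the interface text tells. Its arguments: {"type":"object","properties":{"slide":{"type":"array","items":{"type":"array","items":{"type":"number","minimum":-1,"maximum":1}}},"dr":{"type":"array","items":{"type":"array","items":{"type":"number","minimum":-1,"maximum":1}}},"gripper":{"type":"array","items":{"type":"number"}},"newtons":{"type":"number"}},"required":["slide","dr","gripper"]}

```bash
mkdir -p pics; python3 - <<'E'
from cell import *
import cv2
for n in ("top","scene"):
    im=camera(n); cv2.imwrite(f"pics/{n}0.png",im[:,:,::-1]); m=camera_model(n); print(n,m)
s=read_state(); print(s)
E
```

```text
top {'vfov': 56.68823089337178, 'cx': 317.0132665952635, 'cy': 195.20515313775044, 'R': array([[ 7.89818980e-02, -9.96875744e-01,  7.81455396e-04],
       [-9.74037666e-01, -7.73392381e-02, -2.12765759e-01],
       [ 2.12161461e-01,  1.60434765e-02, -9.77102923e-01]]), 't': array([ -58.69042106,  535.92169472, 1004.80270164])}
scene {'vfov': 49.20973793828488, 'cx': 315.3751327196555, 'cy': 196.91001986446958, 'R': array([[ 0.09956684,  0.9948395 ,  0.0195145 ],
       [ 0.59461929, -0.04376367, -0.80281545],
       [-0.79781849,  0.09153749, -0.59590817]]), 't': array([ -47.51790645, -231.77248042, 1675.66472417])}
{'clock': 0.1, 'joints': array([-1.35759615e+00,  3.00409071e-01,  1.52153073e+00,  1.88279755e-05,
        1.32069191e+00, -6.66209162e-02]), 'qd': array([ 2.11360992e-04, -1.18478482e-03, -4.44306557e-04, -2.87651396e-06,
       -5.98405363e-04,  5.68871895e-04]), 'effort': array([ 5.02968433e-04, -5.32644510e+01, -3.53286874e+01,  7.09583564e-02,
        2.34815682e-02, -5.77998799e-05]), 'eef_pos': array([ 151.86098217, -528.47578431,  302.14159767]), 'eef_rot': array([-3.14055711e+00, -8.73692329e-05,  2.79816378e-01]), 'wrist_force': array([-0.1145323 ,  0.00826508, -0.50240564]), 'moment': array([ 0.0725066 , -0.01197711, -0.01295583]), 'finger_force': 0.0, 'finger_gap': 94.02383907186793}
```

View pics/top0.png

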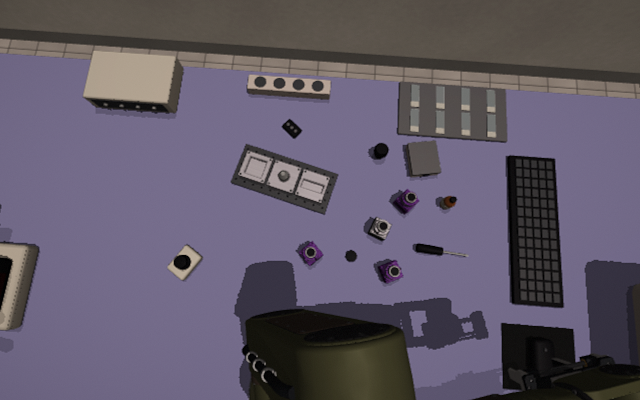

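View pics/scene0.png

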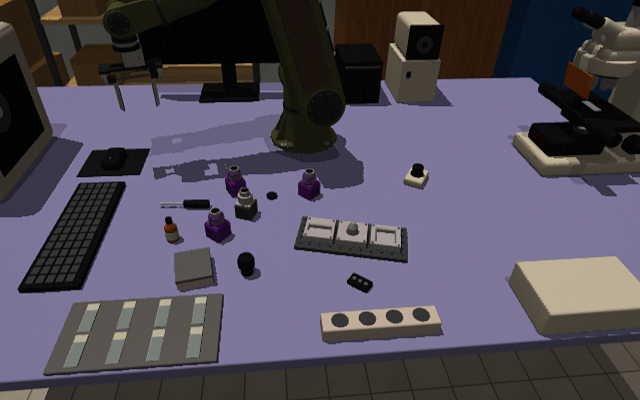

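The top view shows the real camera (grey, bright sleeve) at about (380,228), with purple look-alikes at (406,201), (391,270) and (311,252). On the board, the square nest is at (256,168), the objective at (284,176) and the slot at (312,186).

```bash
cat > h.py <<'E'
from cell import *
import cv2, numpy as np
def cast(m,uv,z,h=400):
    f=h/2/np.tan(np.radians(m["vfov"]/2)); R=np.array(m["R"]); t=np.array(m["t"])
    d=R.T@np.array([(uv[0]-m["cx"])/f,(uv[1]-m["cy"])/f,1]); c=-R.T@t
    return c+d*(z-c[2])/d[2]
def proj(m,X):
    f=200/np.tan(np.radians(m["vfov"]/2)); p=np.array(m["R"])@np.array(X)+m["t"]
    return np.array([m["cx"]+f*p[0]/p[2],m["cy"]+f*p[1]/p[2]])
E
python3 - <<'E'
from h import *
m=camera_model("top"); 
for n,uv,z in [("cam sleeve top",(382,226),89),("sq",(256,168),32),("slot",(312,186),32),("obj",(284,176),63),("purpleA",(408,199),89),("purpleB",(393,270),89),("purpleC",(311,252),89),("cap",(351,256),9),("driver",(440,250),10),("eyep",(381,149),56)]: print(n,cast(m,uv,z).round(0))
m=camera_model("scene"); print(cast(m,(246,191),89).round(),cast(m,(386,236),32).round())
w=camera_model("wrist"); s=read_state(); print(w)
from scipy.spatial.transform import Rotation as Ro
T=Ro.from_euler("xyz",s["eef_rot"]); R=np.array(w["R"]); c=-R.T@w["t"]; print("cam in tool",T.inv().apply(c-s["eef_pos"]),"\n",R@T.as_matrix())
im=cv2.imread("pics/top0.png"); cv2.imwrite("pics/crop.png",np.hstack([cv2.resize(im[140:220,225:345],None,fx=5,fy=5,interpolation=2)[:,:600],]))
E
```

```text
cam sleeve top [ 460. -200.   89.]
sq [613. 172.  32.]
slot [571.   1.  32.]
obj [587.  83.  63.]
purpleA [ 541. -269.   89.]
purpleB [ 345. -234.   89.]
purpleC [375. -13.  89.]
cap [ 378. -128.    9.]
driver [ 415. -384.   10.]
eyep [ 693. -193.   56.]
[ 467. -197.   89.] [623. 176.  32.]
{'vfov': 60.53478988115014, 'cx': 313.14954772845704, 'cy': 201.4163895497581, 'R': array([[ 0.27656372, -0.9609947 , -0.00129937],
       [-0.92728934, -0.26721816,  0.26216203],
       [-0.25228354, -0.07129961, -0.965023  ]]), 't': array([-548.44529151,  -27.14855135,  391.94356521])}
cam in tool [ 76.7802737   -1.03274816 -82.48990668] 
 [[ 4.00263869e-04  9.99999885e-01  2.63861310e-04]
 [-9.65000688e-01  4.55451786e-04 -2.62246953e-01]
 [-2.62247043e-01 -1.49658366e-04  9.65000760e-01]]
```

Emit:
carry_out:
  slide:
    - [0.6, 0.65, 0]
    - [0.6, 0.65, 0]
    - [0.6, 0.65, 0]
    - [0.6, 0.65, 0]
    - [0.6, 0.65, 0]
    - [0.6, 0.65, 0]
  dr:
    - [0, 0, 0]
    - [0, 0, 0]
    - [0, 0, 0]
    - [0, 0, 0]
    - [0, 0, 0]
    - [0, 0, 0]
  gripper: [100, 100, 100, 100, 100, 100]

```text
clock: 0.6
eef_pos: [304.2, -362.8, 302.6]
eef_rot: [-3.141, -0.001, 0.282]
wrist_force: [0.2, -1.1, 0.1]
finger_gap: 93.9
finger_force: 0.0
```

Emit:
carry_out:
  slide:
    - [0.63, 0.66, 0]
    - [0.63, 0.66, 0]
    - [0.63, 0.66, 0]
    - [0.63, 0.66, 0]
    - [0.63, 0.66, 0]
    - [0.63, 0.66, 0]
    - [0.63, 0.66, 0]
    - [0.63, 0.66, 0]
  dr:
    - [0, 0, 0]
    - [0, 0, 0]
    - [0, 0, 0]
    - [0, 0, 0]
    - [0, 0, 0]
    - [0, 0, 0]
    - [0, 0, 0]
    - [0, 0, 0]
  gripper: [100, 100, 100, 100, 100, 100, 100, 100]

```text
clock: 1.27
eef_pos: [459.7, -200.4, 302.2]
eef_rot: [-3.141, 0.001, 0.282]
wrist_force: [-0.2, -0.3, 0.5]
finger_gap: 93.8
finger_force: 0.0
```

```bash
python3 - <<'E'
from h import *
s=read_state(); w=camera_model("wrist"); im=camera("wrist"); print(s["clock"],s["eef_pos"],s["eef_rot"],s["joints"])
import pickle; pickle.dump((w,im,s),open("w1.pkl","wb"))
cv2.imwrite("pics/w1.png",im[:,:,::-1])
E
```

```text
1.2667 [ 459.65163005 -200.42889931  302.19972828] [-3.14099908e+00  7.48087896e-04  2.81862764e-01] [-4.84210612e-01  1.92383031e-01  1.65593849e+00 -9.44938089e-05
  1.29422176e+00  8.04749019e-01]
```

View pics/w1.png

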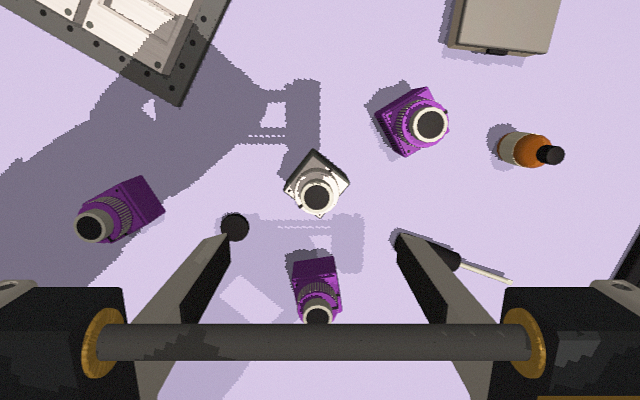

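The wrist view shows the real camera at (317,183) with its tube hole at (316,196). The dust cap is at (234,226), and the purple ones keep clear at about 100 mm.

```bash
python3 - <<'E'
from h import *
import pickle; w,im,s=pickle.load(open("w1.pkl","rb"))
c=im[140:225,270:365,::-1]; cv2.imwrite("pics/c1.png",cv2.resize(c,None,fx=6.5,fy=6.5,interpolation=2))
g=cv2.cvtColor(im,cv2.COLOR_RGB2GRAY); roi=np.zeros_like(g); roi[140:225,270:365]=1
n,l,st,ce=cv2.connectedComponentsWithStats(((g<75)&(roi>0)).astype(np.uint8))
for i in range(1,n):
    if st[i][4]>40: print(st[i],ce[i],cast(w,ce[i],89))
for n,uv in [("b",(316,149)),("l",(285,183)),("r",(349,184))]: print(n,cast(w,uv,50))
E
```

```text
[283 148  65  43 439] [313.07517084 165.51025057] [ 486.81183395 -191.23000755   89.        ]
[305 185  24  24 455] [316.29230769 196.92967033] [ 460.51805195 -201.83998097   89.        ]
b [ 497.00953181 -191.19003535   50.        ]
l [ 456.0008999  -170.96342862   50.        ]
r [ 472.82486185 -232.58242543   50.        ]
```

View pics/c1.png

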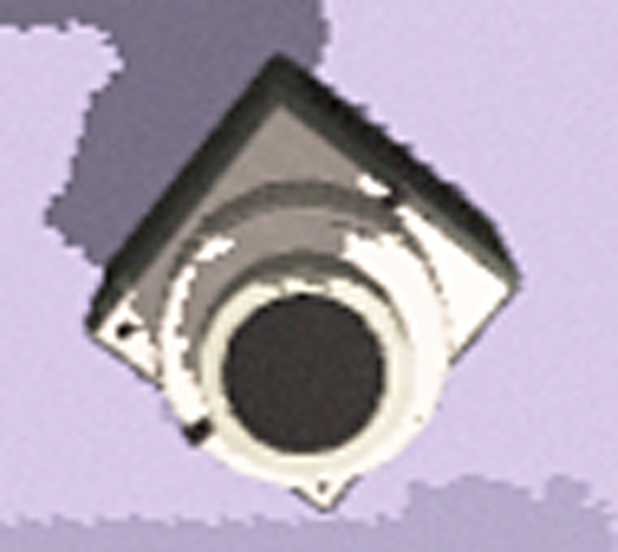

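The crop shows the top-face corners at (313.4,155.4), (283.8,190.8), (349.7,183.8) and (319.7,218.2). The camera's index line is at (329,171) and the sleeve's line at (300.5,206).

```bash
python3 - <<'E'
from h import *
import pickle; w,im,s=pickle.load(open("w1.pkl","rb"))
P=np.array([cast(w,u,50)[:2] for u in [(313.4,155.4),(283.8,190.8),(319.7,218.2),(349.7,183.8)]])
print(P, P.mean(0)); d=np.roll(P,-1,0)-P; print(np.linalg.norm(d,axis=1),np.degrees(np.arctan2(d[:,1],d[:,0])))
c=P.mean(0); i=cast(w,(329.2,170.8),50)[:2]-c; k=cast(w,(300.5,206.2),75)[:2]-cast(w,(316.3,196.9),89)[:2]
a=[np.degrees(np.arctan2(v[1],v[0])) for v in(i,k)]; print(a,np.linalg.norm(i),np.linalg.norm(k),np.radians((a[1]-a[0])%360))
E
```

```text
[[ 490.33450957 -190.49723784]
 [ 447.93636083 -171.86872452]
 [ 430.27814829 -214.65965643]
 [ 473.21400872 -233.19105884]] [ 460.44075685 -202.55416941]
[46.31009097 46.29121216 46.76431317 45.99862934] [ 156.28071026 -112.42410326  -23.34534845   68.14889251]
[np.float64(-20.077520863536332), np.float64(146.87008947870277)] 20.904290480661494 19.4011931791475 2.9137854788086095
```

Emit:
carry_out:
  slide:
    - [0.003, -0.008, 0]
    - [0.003, -0.008, 0]
    - [0.003, -0.008, 0]
    - [0.003, -0.008, 0]
    - [0.003, -0.008, 0]
    - [0.003, -0.008, 0]
    - [0.003, -0.008, 0]
    - [0.003, -0.008, 0]
    - [0.003, -0.008, 0]
    - [0.003, -0.008, 0]
  dr:
    - [0, 0, 0.19]
    - [0, 0, 0.19]
    - [0, 0, 0.19]
    - [0, 0, 0.19]
    - [0, 0, 0.19]
    - [0, 0, 0.19]
    - [0, 0, 0.19]
    - [0, 0, 0.19]
    - [0, 0, 0.19]
    - [0, 0, 0.19]
  gripper: [100, 100, 100, 100, 100, 100, 100, 100, 100, 100]

```text
clock: 2.15
eef_pos: [459.3, -204.3, 302.6]
eef_rot: [-3.141, 0.0, 1.479]
wrist_force: [0.1, 0.5, 0.1]
finger_gap: 94.2
finger_force: 0.0
```

Emit:
carry_out:
  slide:
    - [0, 0, 0]
    - [0, 0, 0]
    - [0, 0, 0]
    - [0, 0, 0]
    - [0, 0, 0]
    - [0, 0, 0]
    - [0, 0, 0]
    - [0, 0, 0]
    - [0, 0, 0]
    - [0, 0, 0]
  dr:
    - [0, 0, 0.19]
    - [0, 0, 0.19]
    - [0, 0, 0.19]
    - [0, 0, 0.19]
    - [0, 0, 0.19]
    - [0, 0, 0.19]
    - [0, 0, 0.19]
    - [0, 0, 0.19]
    - [0, 0, 0.19]
    - [0, 0, 0.19]
  gripper: [100, 100, 100, 100, 100, 100, 100, 100, 100, 100]

```text
clock: 2.98
eef_pos: [459.3, -204.3, 302.6]
eef_rot: [-3.141, -0.0, 2.672]
wrist_force: [1.3, -0.3, -0.2]
finger_gap: 93.8
finger_force: 0.0
```

Emit:
carry_out:
  slide:
    - [0, 0, 0]
    - [0, 0, 0]
    - [0, 0, 0]
    - [0, 0, 0]
    - [0, 0, 0]
    - [0, 0, 0]
    - [0, 0, 0]
    - [0, 0, 0]
    - [0, 0, 0]
  dr:
    - [0, 0, 0.12]
    - [0, 0, 0.12]
    - [0, 0, 0.12]
    - [0, 0, 0.12]
    - [0, 0, 0.12]
    - [0, 0, 0.12]
    - [0, 0, 0.12]
    - [0, 0, 0.12]
    - [0, 0, 0.12]
  gripper: [100, 100, 100, 100, 100, 100, 100, 100, 100]

```text
clock: 3.73
eef_pos: [459.7, -203.6, 302.7]
eef_rot: [3.142, -0.0, -2.867]
wrist_force: [0.1, -0.6, 0.4]
finger_gap: 93.7
finger_force: 0.0
```

```bash
python3 - <<'E'
from h import *
s=read_state(); w=camera_model("wrist"); im=camera("wrist"); print(s["clock"],s["eef_pos"],s["eef_rot"],s["joints"])
import pickle; pickle.dump((w,im,s),open("w2.pkl","wb"))
p=proj(w,[460.5,-202.3,89]); print(p)
x,y=map(int,p); x0,y0=x-60,max(0,y-60)
c=im[y0:y+60,x0:x+60,::-1]; cv2.imwrite("pics/c2.png",cv2.resize(c,None,fx=5,fy=5,interpolation=2)); print(x0,y0)
g=cv2.cvtColor(im,cv2.COLOR_RGB2GRAY); roi=np.zeros_like(g); roi[y0:y+60,x0:x+60]=1
n,l,st,ce=cv2.connectedComponentsWithStats(((g<75)&(roi>0)).astype(np.uint8))
for i in range(1,n):
    if st[i][4]>40: print(st[i],ce[i],cast(w,ce[i],89))
E
```

```text
3.7333 [ 459.73887508 -203.64296141  302.65193294] [ 3.14157585e+00 -3.60886381e-05 -2.86703423e+00] [-4.89827776e-01  1.94712697e-01  1.65207682e+00 -1.33496860e-05
  1.29484082e+00 -2.33517889e+00]
[313.09461826 197.37263275]
253 137
[282 149  65  39 300] [316.6        165.08666667] [ 431.72543679 -207.245699     89.        ]
[302 186  24  24 461] [313.54446855 197.34924078] [ 460.37021956 -201.91932578   89.        ]
[253 224   9  28 155] [255.87096774 237.92903226] [ 512.02494677 -242.60879807   89.        ]
```

View pics/c2.png

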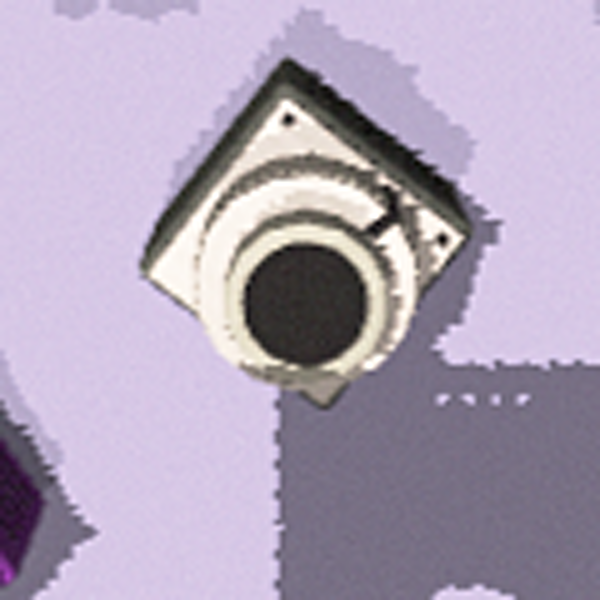

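The second view confirms the axis at about (460.4,-201.9), and the tube hole at (313.5,197.3) lands where it should. Descending now.

Emit:
carry_out:
  slide:
    - [0.002, 0.005, -0.3]
    - [0.002, 0.005, -0.3]
    - [0.002, 0.005, -0.45]
    - [0.002, 0.005, -0.55]
    - [0.002, 0.005, -0.606]
    - [0.002, 0.005, -0.606]
    - [0.002, 0.005, -0.606]
  dr:
    - [0, 0, 0]
    - [0, 0, 0]
    - [0, 0, 0]
    - [0, 0, 0]
    - [0, 0, 0]
    - [0, 0, 0]
    - [0, 0, 0]
  gripper: [100, 100, 100, 100, 100, 100, 100]

```text
clock: 4.37
eef_pos: [460.6, -202.0, 151.2]
eef_rot: [3.141, -0.001, -2.864]
wrist_force: [0.5, -0.1, 0.5]
finger_gap: 94.1
finger_force: 0.0
```

Emit:
carry_out:
  slide:
    - [0, 0, 0]
    - [0, 0, 0]
    - [0, 0, 0]
    - [0, 0, 0]
    - [0, 0, 0]
    - [0, 0, 0]
    - [0, 0, 0]
    - [0, 0, 0]
    - [0, 0, 0]
    - [0, 0, 0]
  dr:
    - [0, 0, 0]
    - [0, 0, 0]
    - [0, 0, 0]
    - [0, 0, 0]
    - [0, 0, 0]
    - [0, 0, 0]
    - [0, 0, 0]
    - [0, 0, 0]
    - [0, 0, 0]
    - [0, 0, 0]
  gripper: [20, 20, 20, 20, 20, 20, 20, 20, 20, 20]
  newtons: 30

```text
clock: 5.2
eef_pos: [460.7, -201.9, 151.2]
eef_rot: [-3.141, 0.0, -2.862]
wrist_force: [0.9, -0.9, 1.0]
finger_gap: 41.4
finger_force: 30.0
```

Emit:
carry_out:
  slide:
    - [0, 0, 0.04]
    - [0, 0, 0.1]
    - [0, 0, 0.25]
    - [0, 0, 0.4]
    - [0, 0, 0.52]
    - [0, 0, 0.6]
    - [0, 0, 0.6]
    - [0, 0, 0.6]
  dr:
    - [0, 0, 0]
    - [0, 0, 0]
    - [0, 0, 0]
    - [0, 0, 0]
    - [0, 0, 0]
    - [0, 0, 0]
    - [0, 0, 0]
    - [0, 0, 0]
  gripper: [20, 20, 20, 20, 20, 20, 20, 20]

```text
clock: 5.87
eef_pos: [460.5, -201.7, 301.2]
eef_rot: [-3.141, 0.001, -2.862]
wrist_force: [-0.3, -0.6, -4.0]
finger_gap: 41.5
finger_force: 30.0
```

Emit:
carry_out:
  slide:
    - [0.07, 0.1, 0]
    - [0.15, 0.2, 0]
    - [0.23, 0.3, 0]
    - [0.3, 0.4, 0]
    - [0.38, 0.5, 0]
    - [0.46, 0.6, 0]
    - [0.53, 0.7, 0]
    - [0.61, 0.8, 0]
    - [0.69, 0.9, 0]
    - [0.76, 1.0, 0]
  dr:
    - [0, 0, 0]
    - [0, 0, 0]
    - [0, 0, 0]
    - [0, 0, 0]
    - [0, 0, 0]
    - [0, 0, 0]
    - [0, 0, 0]
    - [0, 0, 0]
    - [0, 0, 0]
    - [0, 0, 0]
  gripper: [20, 20, 20, 20, 20, 20, 20, 20, 20, 20]

```text
clock: 6.7
eef_pos: [651.1, 49.6, 298.0]
eef_rot: [3.141, -0.004, -2.862]
wrist_force: [0.1, -0.6, -3.2]
finger_gap: 41.5
finger_force: 30.0
```

Emit:
carry_out:
  slide:
    - [0, 0, 0]
    - [0, 0, 0]
    - [0, 0, 0]
  dr:
    - [0, 0, 0]
    - [0, 0, 0]
    - [0, 0, 0]
  gripper: [20, 20, 20]

```text
clock: 6.95
eef_pos: [650.2, 47.9, 298.9]
eef_rot: [3.141, -0.003, -2.862]
wrist_force: [-0.3, -0.4, -3.8]
finger_gap: 41.2
finger_force: 30.0
```

```bash
python3 - <<'E'
from h import *
s=read_state(); w=camera_model("wrist"); im=camera("wrist"); print(s["clock"],s["eef_pos"],s["eef_rot"],s["joints"])
import pickle; pickle.dump((w,im,s),open("w3.pkl","wb"))
print(proj(w,[615,173,32]))
cv2.imwrite("pics/w3.png",im[:,:,::-1])
E
```

```text
6.95 [650.19470381  47.89647007 298.92256785] [ 3.14085105 -0.00332914 -2.86167049] [ 1.74031177e-02  5.36237467e-01  1.19876312e+00 -1.49690634e-04
  1.40999961e+00 -1.83328992e+00]
[436.4086674 185.0452257]
```

View pics/w3.png

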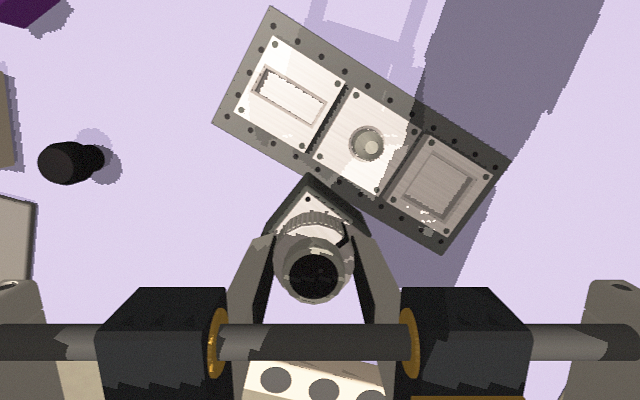

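The wrist view shows the camera held upright at (313,240). The square nest is at about (438,187), the objective nest at (367,143) and the slot at (290,93). I'll zoom in.

```bash
python3 - <<'E'
from h import *
import pickle; w,im,s=pickle.load(open("w3.pkl","rb"))
c=im[125:250,375:515,::-1]; c=cv2.resize(c,None,fx=4.7,fy=4.7,interpolation=2); c=np.clip(c*1.0,0,255)
d=im[165:265,255:375,::-1]; 
cv2.imwrite("pics/c3.png",c)
E
```

```text
[ WARN:0@0.021] global loadsave.cpp:1063 imwrite_ Unsupported depth image for selected encoder is fallbacked to CV_8U.
```

View pics/c3.png

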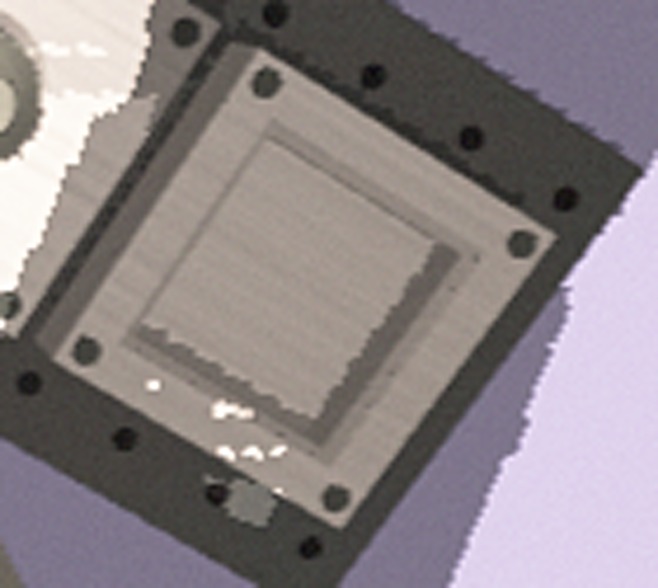

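```bash
python3 - <<'E'
from h import *
import pickle
def quad(w,U,z,L=""):
    P=np.array([cast(w,u,z)[:2] for u in U]); d=np.roll(P,-1,0)-P; a=np.degrees(np.arctan2(d[:,1],d[:,0]))
    a4=a*4; print(L,P.mean(0),np.linalg.norm(d,axis=1).round(1),a.round(1),"mod90:",np.degrees(np.angle(np.exp(1j*np.radians(a4)).mean()))/4)
w2=pickle.load(open("w2.pkl","rb"))[0]; w3,im,s=pickle.load(open("w3.pkl","rb"))
quad(w2,np.array([(287,97),(145,268),(320,405),(462,238)])/5+[253,137],50,"c2")
o=np.array([375,125])
for U in ([(258,48),(555,236),(343,527),(55,355)],[(266,82),(521,243),(336,498),(87,350)]): quad(w3,np.array(U)/4.7+o,32,"nest")
quad(w3,np.array([(272,125),(478,256),(330,462),(124,340)])/4.7+o,32,"chamfer")
quad(w3,np.array([(263,140),(460,258),(318,443),(140,325)])/4.7+o,29,"chamferlow")
cv2.imwrite("pics/c4.png",cv2.resize(im[165:275,255:375,::-1],None,fx=5,fy=5,interpolation=2))
E
```

```text
c2 [ 460.52019325 -201.65610975] [44.7 45.6 45.1 44.9] [ -24.    66.4  156.9 -113.2] mod90: -23.481309596727325
nest [617.19855875 177.13753819] [80.2 79.  80.3 78.6] [  75.5  -14.1 -104.8  165.8] mod90: -14.409610138989786
nest [617.32580319 177.13429697] [69.1 69.  69.1 69. ] [  75.5  -14.2 -104.6  165.7] mod90: -14.40580159473866
chamfer [617.66167746 176.94327623] [56.2 55.5 56.9 56. ] [  75.1  -14.1 -104.4  165.1] mod90: -14.57435329064433
chamferlow [617.33668577 176.60252209] [53.3 51.3 51.2 48.1] [  76.5  -16.3 -107.   166.1] mod90: -15.186575876790833
```

View pics/c4.png

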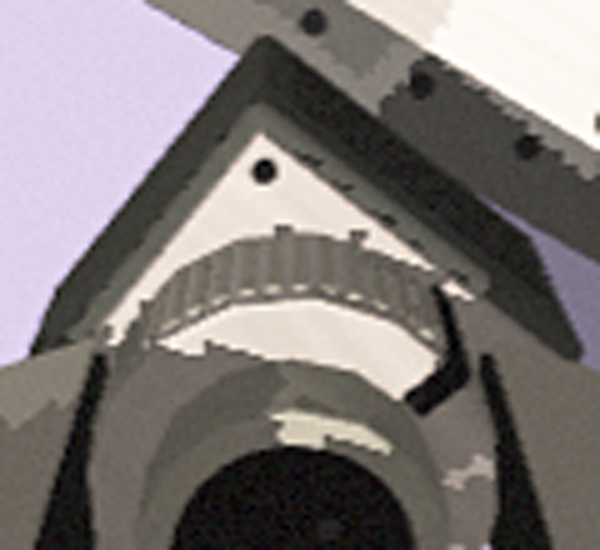

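Zoomed in, the held camera's top-face corner is at crop (262,132), with edges running to (108,340) and (475,297).

```bash
python3 - <<'E'
from h import *
import pickle
w,im,s=pickle.load(open("w3.pkl","rb"))
for A,z in ([((262,132),(108,340),(475,297)),198],[((266,37),(40,300),(578,358)),148],[((258,105),(62,345),(490,280)),197]):
    P=[cast(w,np.array(u)/5+[255,165],z)[:2] for u in A]
    for q in P[1:]: d=q-P[0]; print(z,np.linalg.norm(d),np.degrees(np.arctan2(d[1],d[0])))
print(np.degrees(s["eef_rot"]))
E
```

```text
198 30.035835194095448 -19.883896890451783
198 30.71204804430539 67.43805866277705
148 50.32957361993037 -24.38994218711858
148 65.3191604621214 59.77369088357339
197 36.06090629953848 -22.713248974948428
197 33.1424923547647 68.28578118666164
[ 179.95750912   -0.19074575 -163.96164136]
```

Emit:
carry_out:
  slide:
    - [-0.03, 0.13, 0]
    - [-0.066, 0.26, 0]
    - [-0.1, 0.39, 0]
    - [-0.132, 0.517, 0]
    - [-0.132, 0.517, 0]
    - [-0.132, 0.517, -0.1]
    - [-0.132, 0.517, -0.2]
    - [-0.132, 0.517, -0.3]
    - [-0.132, 0.517, -0.35]
    - [-0.132, 0.517, -0.35]
  dr:
    - [0, 0, 0.01]
    - [0, 0, 0.023]
    - [0, 0, 0.023]
    - [0, 0, 0.023]
    - [0, 0, 0.023]
    - [0, 0, 0.023]
    - [0, 0, 0.023]
    - [0, 0, 0.023]
    - [0, 0, 0.023]
    - [0, 0, 0.023]
  gripper: [20, 20, 20, 20, 20, 20, 20, 20, 20, 20]

```text
clock: 7.83
eef_pos: [616.7, 176.3, 210.6]
eef_rot: [3.141, -0.005, -2.718]
wrist_force: [-0.8, -0.1, -3.7]
finger_gap: 41.7
finger_force: 30.0
```

Emit:
carry_out:
  slide:
    - [0, 0, 0]
    - [0, 0, 0]
    - [0, 0, 0]
  dr:
    - [0, 0, 0]
    - [0, 0, 0]
    - [0, 0, 0]
  gripper: [20, 20, 20]

```text
clock: 8.08
eef_pos: [618.1, 177.3, 215.5]
eef_rot: [-3.141, 0.003, -2.718]
wrist_force: [0.2, 0.1, -2.9]
finger_gap: 41.6
finger_force: 30.0
```

```bash
python3 - <<'E'
from h import *
s=read_state(); w=camera_model("wrist"); im=camera("wrist"); print(s["clock"],s["eef_pos"],s["eef_rot"],s["joints"],s["wrist_force"])
p=proj(w,[617.3,177.1,32]); print(p)
x,y=map(int,p)
c=im[max(0,y-150):y+40,x-100:x+100,::-1]; print(x-100,max(0,y-150)); cv2.imwrite("pics/c5.png",cv2.resize(c,None,fx=3,fy=3,interpolation=2))
import pickle; pickle.dump((w,im,s),open("w5.pkl","wb"))
E
```

```text
8.0833 [618.12001313 177.29449025 215.46692013] [-3.14104463e+00  2.58978653e-03 -2.71752565e+00] [ 2.22386902e-01  5.81130322e-01  1.32738672e+00 -1.92469413e-05
  1.23042854e+00 -1.77246932e+00] [ 0.15131599  0.05077049 -2.87684624]
[312.17223378 203.69983942]
212 53
```

View pics/c5.png

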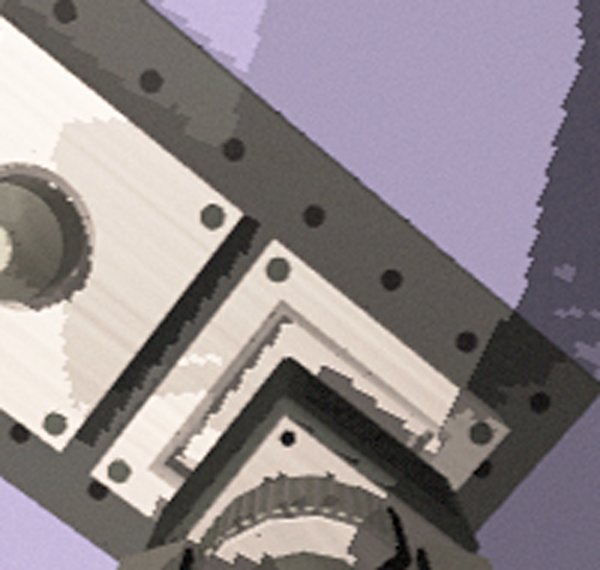

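The camera sits squarely above the pocket. Block screws are at crop (278,268), (118,470) and (480,432), and the camera's lower corner is at (290,358).

```bash
python3 - <<'E'
from h import *
import pickle
w,im,s=pickle.load(open("w5.pkl","rb")); o=[212,53]
f=lambda u,z: cast(w,np.array(u)/3+o,z)[:2]
A,L,R=f((278,268),32),f((118,470),32),f((480,432),32)
print("nest",(L+R)/2,[np.linalg.norm(q-A) for q in(L,R)],[np.degrees(np.arctan2(*(q-A)[::-1])) for q in(L,R)])
for c,l,r,z in [((290,358),(160,525),(475,510),64.5),((288,413),(195,535),(455,522),114.5)]:
    c,l,r=f(c,z),f(l,z),f(r,z); print(c,[(np.linalg.norm(q-c),np.degrees(np.arctan2(*(q-c)[::-1]))) for q in(l,r)])
E
```

```text
nest [617.31627158 176.38557624] [np.float64(69.36107177078655), np.float64(69.01769800925418)] [np.float64(-14.563605016496844), np.float64(75.3772904002702)]
[589.38688656 161.96636807] [(np.float64(51.410132651333775), np.float64(-13.328245665613709)), (np.float64(57.55009027386933), np.float64(74.45612186903548))]
[590.10084943 162.59314437] [(np.float64(29.64267861042322), np.float64(-12.373345684699334)), (np.float64(37.89226222382291), np.float64(80.38411187095767))]
```

Emit:
carry_out:
  slide:
    - [-0.001, -0.002, -0.03]
    - [-0.001, -0.002, -0.06]
    - [-0.001, -0.002, -0.08]
    - [-0.001, -0.002, -0.1]
    - [-0.001, -0.002, -0.1]
    - [-0.001, -0.002, -0.1]
  dr:
    - [0, 0, 0]
    - [0, 0, 0]
    - [0, 0, 0]
    - [0, 0, 0]
    - [0, 0, 0]
    - [0, 0, 0]
  gripper: [20, 20, 20, 20, 20, 20]

```text
clock: 8.63
eef_pos: [617.3, 176.9, 188.2]
eef_rot: [3.141, -0.001, -2.717]
wrist_force: [0.6, 0.7, -2.9]
finger_gap: 41.6
finger_force: 30.0
```

Emit:
carry_out:
  slide:
    - [0, 0, -0.01]
    - [0, 0, -0.02]
    - [0, 0, -0.03]
    - [0, 0, -0.035]
    - [0, 0, -0.035]
    - [0, 0, -0.035]
  dr:
    - [0, 0, 0]
    - [0, 0, 0]
    - [0, 0, 0]
    - [0, 0, 0]
    - [0, 0, 0]
    - [0, 0, 0]
  gripper: [20, 20, 20, 20, 20, 20]

```text
clock: 9.13
eef_pos: [618.0, 176.7, 182.5]
eef_rot: [-3.141, 0.003, -2.718]
wrist_force: [-5.5, -4.7, 15.4]
finger_gap: 41.2
finger_force: 30.0
```

Emit:
carry_out:
  slide:
    - [-0.003, -0.003, 0]
    - [-0.006, -0.005, 0]
    - [-0.006, -0.005, 0]
    - [-0.006, -0.005, 0]
  dr:
    - [0, 0, 0]
    - [0, 0, 0]
    - [0, 0, 0]
    - [0, 0, 0]
  gripper: [20, 20, 20, 20]

```text
clock: 9.47
eef_pos: [616.7, 175.9, 182.2]
eef_rot: [-3.141, 0.004, -2.717]
wrist_force: [-1.1, -1.4, 10.4]
finger_gap: 41.9
finger_force: 30.0
```

```bash
python3 - <<'E'
from h import *
s=read_state();print({k:s[k] for k in("eef_pos","eef_rot","wrist_force","moment","joints")})
E
```

```text
{'eef_pos': array([616.69980443, 175.85649824, 182.20614247]), 'eef_rot': array([-3.14099609,  0.00429227, -2.7174954 ]), 'wrist_force': array([-1.07916846, -1.39188266, 10.39380468]), 'moment': array([ 0.35971471,  0.15952741, -0.0099886 ]), 'joints': array([ 2.20603897e-01,  6.11955229e-01,  1.36097044e+00,  3.08293909e-04,
        1.16434273e+00, -1.77440968e+00])}
```

Emit:
carry_out:
  slide:
    - [0, -0.003, 0]
    - [0, -0.006, 0]
    - [0, -0.006, 0]
    - [0, -0.006, 0]
  dr:
    - [0, 0, 0]
    - [0, 0, 0]
    - [0, 0, 0]
    - [0, 0, 0]
  gripper: [20, 20, 20, 20]

```text
clock: 9.8
eef_pos: [615.8, 174.2, 179.6]
eef_rot: [3.141, -0.0, -2.717]
wrist_force: [1.1, 1.4, -3.1]
finger_gap: 41.4
finger_force: 30.0
```

```bash
python3 - <<'E'
from h import *
s=read_state();print({k:s[k] for k in("eef_pos","eef_rot","wrist_force","moment")})
E
```

```text
{'eef_pos': array([615.84035175, 174.17482291, 179.60507018]), 'eef_rot': array([ 3.14142445e+00, -1.40285283e-04, -2.71735754e+00]), 'wrist_force': array([ 1.06675684,  1.38062826, -3.09538064]), 'moment': array([ 0.32843758, -0.33446752, -0.07441946])}
```

Emit:
carry_out:
  slide:
    - [0, 0, -0.008]
    - [0, 0, -0.016]
    - [0, 0, -0.024]
    - [0, 0, -0.032]
    - [0, 0, -0.04]
    - [0, 0, -0.044]
    - [0, 0, -0.044]
  dr:
    - [0, 0, 0]
    - [0, 0, 0]
    - [0, 0, 0]
    - [0, 0, 0]
    - [0, 0, 0]
    - [0, 0, 0]
    - [0, 0, 0]
  gripper: [20, 20, 20, 20, 20, 20, 20]

```text
clock: 10.38
eef_pos: [616.1, 174.3, 169.4]
eef_rot: [-3.142, 0.001, -2.717]
wrist_force: [1.8, 2.4, 1.3]
finger_gap: 41.2
finger_force: 30.0
```

```bash
python3 - <<'E'
from h import *
s=read_state();print({k:s[k] for k in("eef_pos","eef_rot","wrist_force","moment")})
E
```

```text
{'eef_pos': array([616.12538136, 174.3193923 , 169.35980813]), 'eef_rot': array([-3.14151636e+00,  1.09183091e-03, -2.71720705e+00]), 'wrist_force': array([1.77935717, 2.42319935, 1.32733112]), 'moment': array([ 0.54942306, -0.32665865, -0.01927478])}
```

Emit:
carry_out:
  slide:
    - [0.002, 0.003, 0]
    - [0.002, 0.003, 0]
    - [0.002, 0.003, 0]
    - [0.002, 0.003, 0]
    - [0.002, 0.003, 0]
    - [0.002, 0.003, -0.001]
    - [0.002, 0.003, -0.001]
    - [0.002, 0.003, -0.001]
    - [0.002, 0.003, -0.001]
    - [0.002, 0.003, -0.001]
  dr:
    - [0, 0, 0]
    - [0, 0, 0]
    - [0, 0, -0.015]
    - [0, 0, -0.03]
    - [0, 0, -0.045]
    - [0, 0, -0.06]
    - [0, 0, -0.075]
    - [0, 0, -0.09]
    - [0, 0, -0.105]
    - [0, 0, -0.12]
  gripper: [20, 20, 20, 20, 20, 20, 20, 20, 20, 20]

```text
clock: 11.22
eef_pos: [616.5, 174.3, 169.1]
eef_rot: [-3.141, 0.0, 2.807]
wrist_force: [-1.5, -3.9, 5.3]
finger_gap: 41.3
finger_force: 30.0
```

```bash
python3 - <<'E'
from h import *
s=read_state();print({k:s[k] for k in("eef_pos","eef_rot","wrist_force","moment")})
E
```

```text
{'eef_pos': array([616.46755952, 174.34918001, 169.06778448]), 'eef_rot': array([-3.14072957e+00,  4.43965482e-04,  2.80718978e+00]), 'wrist_force': array([-1.45121964, -3.94692154,  5.25855932]), 'moment': array([-0.70650199,  0.11649801,  0.05262303])}
```

Emit:
carry_out:
  slide:
    - [-0.001, -0.002, 0]
    - [-0.001, -0.002, 0]
    - [-0.001, -0.002, 0]
    - [-0.001, -0.002, 0]
    - [-0.001, -0.002, 0]
    - [-0.001, -0.002, -0.001]
    - [-0.001, -0.002, -0.001]
    - [-0.001, -0.002, -0.001]
    - [-0.001, -0.002, -0.001]
    - [-0.001, -0.002, -0.001]
  dr:
    - [0, 0, -0.018]
    - [0, 0, -0.036]
    - [0, 0, -0.054]
    - [0, 0, -0.072]
    - [0, 0, -0.09]
    - [0, 0, -0.108]
    - [0, 0, -0.126]
    - [0, 0, -0.144]
    - [0, 0, -0.16]
    - [0, 0, -0.16]
  gripper: [20, 20, 20, 20, 20, 20, 20, 20, 20, 20]

```text
clock: 12.05
eef_pos: [616.1, 174.0, 168.8]
eef_rot: [-3.141, 0.001, 1.8]
wrist_force: [-0.7, -2.7, 5.0]
finger_gap: 41.8
finger_force: 30.0
```

Emit:
carry_out:
  slide:
    - [0, 0, 0]
    - [0, 0, 0]
    - [0, 0, 0]
    - [0, 0, -0.001]
    - [0, 0, -0.001]
    - [0, 0, -0.001]
    - [0, 0, -0.001]
    - [0, 0, -0.001]
    - [0, 0, -0.001]
    - [0, 0, -0.001]
  dr:
    - [0, 0, -0.018]
    - [0, 0, -0.036]
    - [0, 0, -0.054]
    - [0, 0, -0.072]
    - [0, 0, -0.09]
    - [0, 0, -0.108]
    - [0, 0, -0.126]
    - [0, 0, -0.14]
    - [0, 0, -0.15]
    - [0, 0, -0.15]
  gripper: [20, 20, 20, 20, 20, 20, 20, 20, 20, 20]

```text
clock: 12.88
eef_pos: [616.0, 174.3, 168.6]
eef_rot: [-3.141, 0.001, 0.86]
wrist_force: [-3.1, -1.6, 5.3]
finger_gap: 41.6
finger_force: 30.0
```

```bash
python3 - <<'E'
from h import *
s=read_state();print({k:s[k] for k in("eef_pos","eef_rot","wrist_force","moment","joints")})
E
```

```text
{'eef_pos': array([615.95380711, 174.25325263, 168.61067037]), 'eef_rot': array([-3.14144941e+00,  6.12207451e-04,  8.59916267e-01]), 'wrist_force': array([-3.11522241, -1.56798106,  5.32588991]), 'moment': array([-0.32620831,  0.43100421, -0.0583919 ]), 'joints': array([ 2.18556672e-01,  6.26956926e-01,  1.37115275e+00, -2.76272250e-04,
        1.14405925e+00,  9.29551198e-01])}
```

Emit:
carry_out:
  slide:
    - [0, 0, 0]
    - [0, 0, 0]
    - [0, 0, 0]
    - [0, 0, 0]
  dr:
    - [0, 0, -0.015]
    - [0, 0, -0.03]
    - [0, 0, -0.035]
    - [0, 0, -0.035]
  gripper: [20, 20, 20, 20]

```text
clock: 13.22
eef_pos: [616.0, 174.4, 168.5]
eef_rot: [-3.142, 0.0, 0.642]
wrist_force: [-1.4, -0.0, 5.7]
finger_gap: 41.4
finger_force: 30.0
```

```bash
python3 - <<'E'
from h import *
s=read_state();print({k:s[k] for k in("eef_pos","eef_rot","wrist_force","moment")}, s["effort"][5])
E
```

```text
{'eef_pos': array([616.00743084, 174.36437472, 168.52346992]), 'eef_rot': array([-3.14150295e+00,  3.54414503e-04,  6.41791165e-01]), 'wrist_force': array([-1.39349069, -0.03275193,  5.65700765]), 'moment': array([-0.10901322,  0.40063326, -0.05939377])} 0.9632295370101929
```

Emit:
carry_out:
  slide:
    - [0, 0, 0]
    - [0, 0, 0]
    - [0, 0, 0]
    - [0, 0, 0]
  dr:
    - [0, 0, -0.01]
    - [0, 0, -0.02]
    - [0, 0, -0.02]
    - [0, 0, -0.02]
  gripper: [20, 20, 20, 20]

```text
clock: 13.55
eef_pos: [616.4, 174.5, 168.6]
eef_rot: [3.141, -0.001, 0.521]
wrist_force: [2.5, 1.7, 3.2]
finger_gap: 41.5
finger_force: 30.0
```

```bash
python3 - <<'E'
from h import *
s=read_state();print({k:s[k] for k in("eef_pos","eef_rot","wrist_force","moment")}, s["effort"][5])
E
```

```text
{'eef_pos': array([616.43760588, 174.53830851, 168.56422693]), 'eef_rot': array([ 3.14119784e+00, -1.33863423e-03,  5.20669938e-01]), 'wrist_force': array([2.49457753, 1.69570856, 3.17844331]), 'moment': array([ 0.44778836, -0.6756995 ,  0.2817215 ])} 0.753155630081892
```

Emit:
carry_out:
  slide:
    - [0, 0, 0]
    - [0, 0, 0]
    - [0, 0, 0]
    - [0, 0, 0]
  dr:
    - [0, 0, -0.005]
    - [0, 0, -0.012]
    - [0, 0, -0.012]
    - [0, 0, -0.012]
  gripper: [20, 20, 20, 20]

```text
clock: 13.88
eef_pos: [616.7, 174.7, 168.7]
eef_rot: [3.141, -0.003, 0.445]
wrist_force: [5.4, 3.4, 3.1]
finger_gap: 41.2
finger_force: 30.0
```

```bash
python3 - <<'E'
from h import *
s=read_state();print({k:s[k] for k in("eef_pos","eef_rot","wrist_force","moment")}, s["effort"][5])
w=camera_model("wrist"); im=camera("wrist")
p=proj(w,[616,174.5,93]); x,y=map(int,p); print(p)
cv2.imwrite("pics/c6.png",cv2.resize(im[max(0,y-95):y+55,x-85:x+85,::-1],None,fx=4,fy=4,interpolation=2)); print(x-85,max(0,y-95))
import pickle; pickle.dump((w,im,s),open("w6.pkl","wb"))
E
```

```text
{'eef_pos': array([616.74078942, 174.66854242, 168.74823724]), 'eef_rot': array([ 3.14114891e+00, -2.59257430e-03,  4.45477226e-01]), 'wrist_force': array([5.38675247, 3.44521086, 3.05348452]), 'moment': array([ 0.68432947, -1.1979195 ,  0.40990046])} 0.5760015361011028
[314.64306674 268.09657288]
229 173
```

View pics/c6.png

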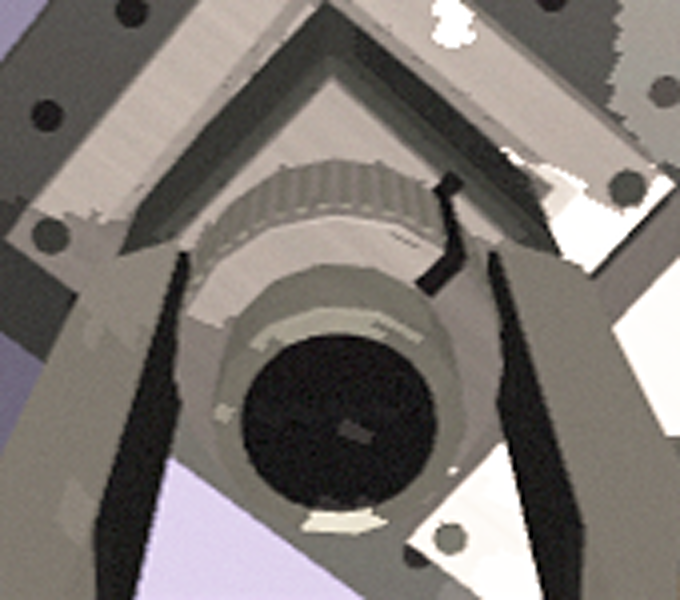

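The two index lines now meet at crop (448,185) and the wrist moment about z rose to 0.41 N m, so the sleeve is bottomed. Backing off now.

Emit:
carry_out:
  slide:
    - [0, 0, 0]
    - [0, 0, 0]
    - [0, 0, 0]
    - [0, 0, 0]
    - [0, 0, 0.001]
    - [0, 0, 0.001]
    - [0, 0, 0.001]
    - [0, 0, 0.001]
    - [0, 0, 0.001]
    - [0, 0, 0.001]
  dr:
    - [0, 0, 0.01]
    - [0, 0, 0.025]
    - [0, 0, 0.04]
    - [0, 0, 0.055]
    - [0, 0, 0.07]
    - [0, 0, 0.085]
    - [0, 0, 0.1]
    - [0, 0, 0.115]
    - [0, 0, 0.13]
    - [0, 0, 0.13]
  gripper: [20, 20, 20, 20, 20, 20, 20, 20, 20, 20]

```text
clock: 14.77
eef_pos: [616.1, 174.5, 168.7]
eef_rot: [-3.142, -0.0, 1.268]
wrist_force: [-0.3, 2.3, 5.8]
finger_gap: 41.3
finger_force: 30.0
```

Emit:
carry_out:
  slide:
    - [0, 0, 0]
    - [0, 0, 0]
    - [0, 0, 0]
    - [0, 0, 0]
    - [0, 0, 0.001]
    - [0, 0, 0.001]
    - [0, 0, 0.001]
    - [0, 0, 0.001]
    - [0, 0, 0.001]
    - [0, 0, 0.001]
  dr:
    - [0, 0, 0.015]
    - [0, 0, 0.03]
    - [0, 0, 0.045]
    - [0, 0, 0.06]
    - [0, 0, 0.075]
    - [0, 0, 0.09]
    - [0, 0, 0.105]
    - [0, 0, 0.12]
    - [0, 0, 0.132]
    - [0, 0, 0.132]
  gripper: [20, 20, 20, 20, 20, 20, 20, 20, 20, 20]

```text
clock: 15.6
eef_pos: [615.9, 174.5, 168.9]
eef_rot: [-3.141, -0.0, 2.097]
wrist_force: [-1.4, 2.0, 5.1]
finger_gap: 41.5
finger_force: 30.0
```

Emit:
carry_out:
  slide:
    - [0, 0, 0]
    - [0, 0, 0]
  dr:
    - [0, 0, 0]
    - [0, 0, 0]
  gripper: [20, 20]

```text
clock: 15.77
eef_pos: [615.9, 174.5, 168.9]
eef_rot: [-3.141, -0.0, 2.092]
wrist_force: [-1.5, 1.2, 5.9]
finger_gap: 41.4
finger_force: 30.0
```

```bash
python3 - <<'E'
from h import *
s=read_state();print({k:s[k] for k in("eef_pos","eef_rot","wrist_force","moment")}, s["effort"][5])
import pickle
w=camera_model("wrist"); im=camera("wrist"); pickle.dump((w,im,s),open("w7.pkl","wb")); cv2.imwrite("pics/w7.png",im[:,:,::-1])
w6,im6,_=pickle.load(open("w6.pkl","rb"))
# sleeve line and camera line in both pictures: dark blobs on the shoulder (z~93) / top face (z~68)
f=lambda w,u,z: cast(w,u,z)[:2]
for L,w_,i in(("6",w6,im6),("7",w,im)):
    g=cv2.cvtColor(i,cv2.COLOR_RGB2GRAY); roi=np.zeros(g.shape,np.uint8); cv2.circle(roi,(314,260),60,1,-1)
    n,l,st,ce=cv2.connectedComponentsWithStats(((g<50)&(roi>0)).astype(np.uint8))
    for k in range(1,n):
        if st[k][4]>15: print(L,st[k],ce[k].round(1))
E
```

```text
{'eef_pos': array([615.93740266, 174.51636385, 168.92656654]), 'eef_rot': array([-3.14119874e+00, -4.85706655e-04,  2.09153788e+00]), 'wrist_force': array([-1.54260286,  1.17870041,  5.92842651]), 'moment': array([0.26772632, 0.2389783 , 0.00519911])} 0.011574488889891654
6 [339 206  28  26  97] [352.9 217.3]
6 [333 216  12  31 134] [340.  232.3]
6 [259 236  17  62 426] [267.6 271.1]
6 [351 236  18  63 454] [358.8 272.2]
6 [ 289  257   49   43 1627] [313.1 278. ]
7 [261 207  27  26 103] [273.2 219.1]
7 [333 221  13  26 112] [340.2 235.8]
7 [259 236  17  62 420] [267.6 271. ]
7 [351 236  18  63 457] [358.8 272.1]
7 [ 289  257   49   44 1683] [313.  278.4]
```

```bash
python3 - <<'E'
from h import *
import pickle
for f,u,h in(("w6.pkl",(339,241),(313.1,278.)),("w7.pkl",(339,241),(313.,278.4))):
    w,im,s=pickle.load(open(f,"rb")); c=cast(w,h,106)[:2]; d=cast(w,u,92)[:2]-c; print(c,np.linalg.norm(d),np.degrees(np.arctan2(d[1],d[0])))
w,im,s=pickle.load(open("w7.pkl","rb"))
cv2.imwrite("pics/c7.png",cv2.resize(im[170:320,230:400,::-1],None,fx=4,fy=4,interpolation=2))
E
```

```text
[616.83662127 175.76451217] 18.246013327828344 -19.337031807150908
[616.36781322 175.14997728] 18.44115998096087 75.31755373044824
```

View pics/c7.png

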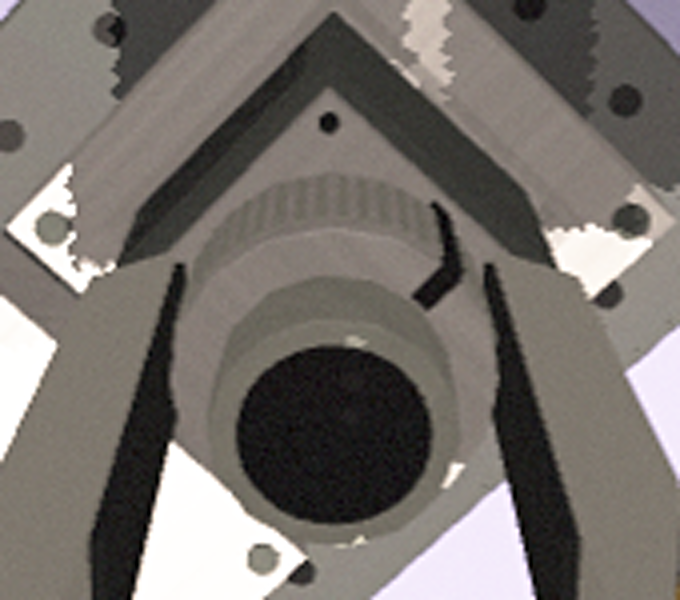

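The camera is seated, the fingers still grip the sleeve, and its line has moved about 90° from the camera's line (75° against about −15°). Handing in.

```bash
python3 -c "
from cell import *
print(sign_off())"
```

```text
the job is handed in; nothing more can be done
None
```

I handed the job in with the camera down in the square nest and its sleeve screwed to the stop, then backed off about 90° and still held at 30 N; the hand-in returned no verdict.

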